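Roll the long roller up the gutter into its nest

TASK

Two steel rollers lie at the low end of the twin-lane sloped gutter. With the fingertips, push the longer roller up along its lane, over the crest, until it drops into the nest against the end stop and stays there by itself; only push it, do not lift or carry it. Leave the shorter roller where it lies at the low end, do not shift the things lying round about, and finish with the hand clear.

Things in the scene. Friction and masses are not known exactly. Their poses are not given: they have to be found in the camera images.
- gutter: Fixed stand: plywood base 320x200x10 mm, two parallel grey sheet-metal lanes at y = +55 and -55 mm, 66 mm wide inside, walls 4 mm thick. Origin under the base's centre, on the table; x points level, uphill along the lanes, z up. Lanes rise at 10 degrees from x = -140, surface z = 16 mm, to a crest at x = 82, z = 55 mm, then drop 12 mm into a nest ending at an upright stop plate, face at x = 142, top at z = 79 mm.
- gutter_bed: The sloped running surface of both lanes, fixed to the gutter. Origin at its low end, midway between the lanes, on the surface; x points up the slope, y across, z square to the surface. Slope length 225 mm. Its side walls stand 12 mm above the surface, and a 6 mm lip at the low end keeps the rollers from running out.
- nest_left (a point): Where the centre of a roller at home against the stop lies, in the lane at gutter y = +55 mm: gutter x = 117, z = 65 mm, 25 mm from the stop's face. The nest's floor falls 5 degrees towards the stop; its side walls stand 14 mm or more above it.
- nest_right (a point): The same point in the lane at gutter y = -55 mm.
- long_roller: The longer dark steel roller, a cylinder 50 mm in diameter and 60 mm long with recessed ends, polished, 0.2 to 0.4 kg, lying across either lane at its low end. Origin at its centre; its own y is the roller's axis; x and z turn as it rolls. Pushed from the downhill side at the height of its centre it moves up the lane; let go on the slope it rolls back down to the lip.
- short_roller: The shorter dark steel roller, a cylinder 50 mm in diameter and 34 mm long, lying at the low end of the other lane. Origin at its centre, y along its axis. To be left there.
- connector: Black cable connector, 18 x 71 x 18 mm, lying on the gutter's base in the gap between the lanes. Origin at the centre of its underside. Leave alone.
- measure: Tape measure, 80 x 62 x 37 mm, lying on the table to the left, near the robot. Origin at the centre of its underside. Leave alone.
- meter: Multimeter, 168 x 84 x 52 mm, lying on the table to the right. Origin at the centre of its underside. Leave alone.
- driver: Screwdriver, 231 mm long and 29 mm thick, lying on the table beside the gutter, on the robot's side. Origin at the centre of its underside. Leave alone.
- wire_spool: Wire spool, 64 mm in diameter and 40 mm tall, standing on the table at the back right. Origin at the centre of its underside. Leave alone.
Mind the look-alikes: they are no part of the job. What is shaped like the long_roller but purple is not meant.

How it is judged:
By the outcome, as a careful person would: the job done as asked, in the order asked, and still so for the second after the job is handed in, with the robot touching nothing.
It also fails if it takes over 38 s, if anything falls off the work surface, if the arm or the gripper's body presses on something with over 40 N, if the wrist force passes 120 N, or if a joint passes its speed limit or range.

ROBOT

A 7-joint arm with a two-finger parallel gripper is mounted at the origin on the work surface; the furniture and walls round the work are solid. World frame = base frame: x ahead of the robot, y to its left, z up, the work surface at z = 0. Lengths are in m, angles in rad, forces in N, time in s.
With the tool pointing down it reaches from about 0.4 to 0.85 m from the base axis. Payload 4.4 kg.
Tool frame: the origin (TCP) lies on the centre line of the jaws, within the pads' length; the fingertips stand 19 mm ahead of it and the grasp point (between the pads) is the TCP; z points along the fingers, y is the line along which they close (so a half turn about z gives the same grasp; the last joint's range is limited). The gripper opens to 94 mm and grips with 3 to 60 N. Pads are 16 mm wide; open, the fingers measure 119 mm over their backs; the gripper's body (75 mm by 177 mm) begins 78 mm behind the grasp point.
Start: joints at [-1.232, 0.628, 0.038, 1.517, -0.027, 0.996, -0.02], TCP at [0.256, 0.597, 0.224] pointing down, gripper open.
Joint ranges: [-3.06, 3.06], [-0.37, 2.12], [-1.25, 1.32], [0.18, 2.47], [-1.1, 4.24], [0.23, 1.98], [-2.94, 2.94]. Speed limits (rad/s): [2.57, 2.57, 3.14, 3.14, 3.14, 3.14, 3.14].

INTERFACE

Orientations are given as a 3x3 rotation matrix whose columns are the frame's x, y, z axes.
In Python, from bench import bot, viewer gives the robot as it stands. The module is installed in compiled form; this text tells all that it offers.
- The arm moves only by the tool play_rows, never from a script. Its argument "deltas" is text: rows parted by semicolons, each of 7 numbers parted by spaces: the shift along the tool's x, y, z in cm, then the turn, a rotation vector about the tool's x, y, z in rad, then the opening, from 0 (shut) to 1 (fully open). In form: tx ty tz wx wy wz grip; .... A call has 1 to 20 rows; each row shifts and turns the commanded pose from where the row before left it, along the tool's axes as they then stand; what a row does not reach is not made up. A row lasts 1/12 s, in which the tool goes at most 41.7 mm and 7.16 degrees, less where a joint would pass 70% of its speed; a pose out of reach is approached as far as the arm can. A call with a gripper value outside its range is refused whole. The fingers move at their own pace and stop on an object; "force" is the grip in N (left out, the last holds). Time passes only in rows, so rows that do not move let the fingers close. It gives the time, the measured TCP pose, the force, the opening and the grip force at its end, in the units of the state.
- bot.get_state(): the state, without advancing time (a new reading comes with each control period).
- viewer.read_camera(name): name is "scene" or "top" or "wrist"; returns the picture (480x640x3 uint8, blue, green, red); there is no depth.
- viewer.camera_params(name): a dict with "K" (3x3 intrinsics, pixels), "k1" (the pictures are not rectified: a ray, as slopes to the right and down, at radius r is drawn at 1 + k1 r^2 times it, then the intrinsics apply), "R" (3x3) and "t" (3): a world point X has camera coordinates R X + t. Camera axes: x right, y down, z forward; pixel columns grow to the right and rows downward; lengths in m; the calibration is good to about 2 mm. A picture is of the moment at which its call begins: read the wrist's pose just before it. camera_params takes no time and is no camera call; for the wrist camera it gives the pose at the moment of the call.
- bot.job_done(): hands the job in; it is judged then, once.
The state is a dict: "time": time; "joint_pos": joint angles; "dq": joint speeds; "joint_efforts": joint torques, N m; "eef_pos": TCP position; "tool_rot": TCP orientation; "wrist_force": force on the tool from outside, world axes, zero at the start; "torque": the same for the moment, N m; "opening": opening from 0.0 (shut) to 1.0 (fully open); "gripper_force": force on a finger pad.
Only numpy, scipy, OpenCV 4.12 (cv2) and the standard library are available. Lean on these libraries where they do the work, as an engineer would, in place of code of your own. Each camera call takes 0.05 s, during which the arm holds its last target. There are 200 camera calls.

## Working session

There is one attempt and no reset: what is moved stays moved. The work goes in short steps, Python scripts to look and compute and a tool call to move; the robot and the scene stay as the last step left them, time stands still between calls to the robot, and variables do not carry over. Pictures are saved under pics/ and viewed, at most 10 in all, crops included, and the job is handed in when it is done.

Besides the shell and the picture viewer there is one more tool, called after ">>>" as a command line: name --argument value ..., lists and objects as JSON in quotes. play_rows: Moves the arm, as the interface text tells. Its arguments: {"type":"object","properties":{"deltas":{"type":"string"},"force":{"type":"number"}},"required":["deltas"]}

```bash
mkdir -p pics
python3 - <<'E'
from bench import bot, viewer
import cv2
for n in ("scene","top"):
    cv2.imwrite(f"pics/{n}0.png",viewer.read_camera(n)); p=viewer.camera_params(n)
    print(n,p["K"],p["k1"],p["R"],p["t"])
s=bot.get_state();print(s["time"],s["eef_pos"],s["tool_rot"],s["opening"])
E
```

```text
scene [[606.71740065   0.         318.49929503]
 [  0.         606.71740065 244.40454941]
 [  0.           0.           1.        ]] -0.09797692390115036 [[ 0.68121864 -0.73191041  0.01575803]
 [-0.34258081 -0.33772886 -0.87668558]
 [ 0.64697725  0.59181616 -0.48080565]] [-0.41627835  0.20743631  1.35587671]
top [[520.75254217   0.         315.6148175 ]
 [  0.         520.75254217 235.87591501]
 [  0.           0.           1.        ]] -0.11808339751970073 [[-0.1044003  -0.9945337  -0.00181733]
 [-0.96787308  0.10202156 -0.22981144]
 [ 0.22874063 -0.02223344 -0.97323348]] [-0.03263845  0.50637446  1.1713265 ]
0.1 [0.2557182  0.59698551 0.22367898] [[-9.19206635e-01  3.93775000e-01 -6.41418227e-04]
 [ 3.93775522e-01  9.19205371e-01 -1.52448567e-03]
 [-1.07092654e-05 -1.65389214e-03 -9.99998632e-01]] 0.9979224819372333
```

View pics/scene0.png

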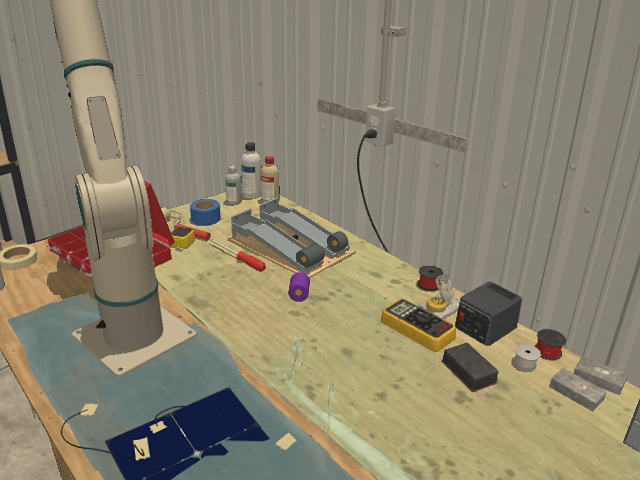

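View pics/top0.png

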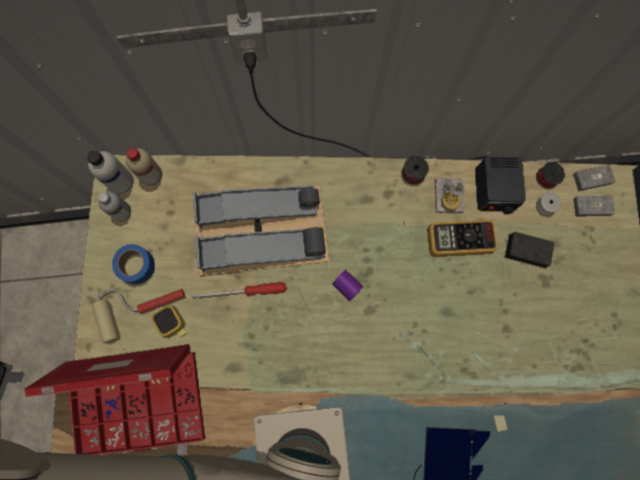

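The gutter runs uphill to the left in the top view, with its low end near column 320. The near-lane roller at about (314,242) looks longer than the far-lane one at about (309,198). I'll enlarge both views to measure them.

Run:
```python
import cv2,numpy as np
a=cv2.imread("pics/top0.png")[175:285,185:340]; b=cv2.imread("pics/scene0.png")[190:280,220:360]
a=cv2.resize(a,(775,550),interpolation=cv2.INTER_CUBIC)
cv2.imwrite("pics/c1.png",a); cv2.imwrite("pics/c2.png",cv2.resize(b,None,fx=5,fy=5,interpolation=cv2.INTER_CUBIC))
```

```text
(no output)
```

View pics/c1.png

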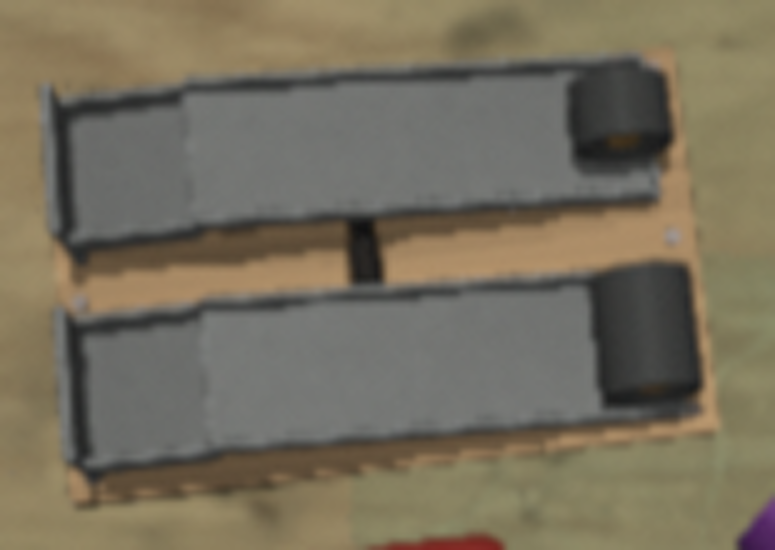

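View pics/c2.png

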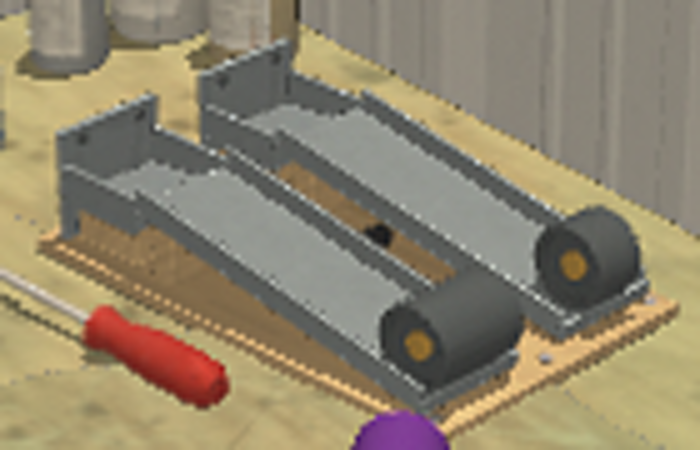

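In the crops, the long roller is in the near lane at crop-1 (648,333), i.e. top pixel (314.6,241.6). The near-lane stop's top edge runs from (57,310) to (70,465) in crop 1 and from (58,135) to (155,97) in crop 2.

```bash
cat > h.py <<'E'
import numpy as np,cv2
from bench import viewer
def ray(n,uv,P=None):
    p=P or viewer.camera_params(n);K=np.array(p["K"]);R=np.array(p["R"]);t=np.array(p["t"])
    m=cv2.undistortPoints(np.array([[uv]],float),K,np.array([p["k1"],0,0,0,0.]))[0,0]
    return -R.T@t, R.T@np.array([m[0],m[1],1])
def plane(n,uv,z,P=None):
    o,d=ray(n,uv,P); return o+d*(z-o[2])/d[2]
def tri(a,b):
    A=[];B=[]
    for o,d in (a,b):
        d=d/np.linalg.norm(d);M=np.eye(3)-np.outer(d,d);A.append(M);B.append(M@o)
    return np.linalg.lstsq(np.vstack(A),np.hstack(B),rcond=None)[0]
E
python3 - <<'E'
from h import *
np.set_printoptions(precision=4,suppress=True)
T=lambda x,y:(185+(x+.5)/5-.5,175+(y+.5)/5-.5); S=lambda x,y:(220+(x+.5)/5-.5,190+(y+.5)/5-.5)
for n,q in dict(TR=(668,50),BR=(718,430),BL=(75,505)).items(): print(n,plane("top",T(*q),.01))
for n,q in dict(BR=(442,437),TR=(680,308),BL=(40,242)).items(): print("s",n,plane("scene",S(*q),.01))
print("stop top near/far end",tri(ray("top",T(70,465)),ray("scene",S(58,135))),tri(ray("top",T(57,310)),ray("scene",S(155,97))))
print("stop far lane",tri(ray("top",T(57,245)),ray("scene",S(200,75))),tri(ray("top",T(45,88)),ray("scene",S(292,42))))
print("lip", [plane("top",T(*q),.03) for q in((697,405),(657,195),)])
print("roller near end centre",tri(ray("top",T(655,388)),ray("scene",S(418,345))))
print("roller ctr@.045",plane("top",T(648,333),.05))
print("purple",plane("top",(347,285),.025),"driver",plane("top",(266,288),.015),plane("top",(195,296),.015))
E
```

```text
TR [ 0.6431 -0.1069  0.01  ]
BR [ 0.447  -0.1105  0.01  ]
BL [0.4425 0.2045 0.01  ]
s BR [ 0.447  -0.1153  0.01  ]
s TR [ 0.6387 -0.1158  0.01  ]
s BL [0.4381 0.1987 0.01  ]
stop top near/far end [0.4496 0.1913 0.0775] [0.5246 0.1937 0.0752]
stop far lane [0.5557 0.1904 0.08  ] [0.6351 0.194  0.0747]
lip [array([ 0.4565, -0.101 ,  0.03  ]), array([ 0.5625, -0.0929,  0.03  ])]
roller near end centre [ 0.4639 -0.0815  0.0444]
roller ctr@.045 [ 0.4897 -0.0809  0.05  ]
purple [ 0.3809 -0.1479  0.025 ] driver [0.3952 0.0453 0.015 ] [0.3932 0.2174 0.015 ]
```

>>> play_rows --deltas "0 0 -0.5 0 0 0.117 0.27;0 0 -0.5 0 0 0.117 0.27;0 0 -0.5 0 0 0.117 0.27;0 0 -0.5 0 0 0.117 0.27;0 0 -0.5 0 0 0.117 0.27;0 0 -0.5 0 0 0.117 0.27;0 0 -0.5 0 0 0.117 0.27;0 0 -0.5 0 0 0.117 0.27;0 0 -0.5 0 0 0.117 0.27;0 0 -0.5 0 0 0.117 0.27"

```text
time: 0.93
eef_pos: [0.2557, 0.5972, 0.2742]
tool_rot: [[0.01, 1.0, -0.001], [1.0, -0.01, -0.001], [-0.001, -0.001, -1.0]]
wrist_force: [0.3, 0.1, -0.0]
opening: 0.328
gripper_force: 0.0
```

```bash
python3 -c "
from bench import bot
s=bot.get_state();print(s['time'],s['eef_pos'],s['tool_rot'],s['joint_pos'],s['opening'])"
```

```text
0.9333 [0.25571852 0.5972065  0.2741865 ] [[ 9.75653060e-03  9.99952268e-01 -5.20687228e-04]
 [ 9.99951954e-01 -9.75701872e-03 -9.43307266e-04]
 [-9.48342595e-04 -5.11458805e-04 -9.99999420e-01]] [-1.42059673  0.60730303  0.36808942  1.46066755 -0.23050585  1.11744138
 -1.02099091] 0.3278666681318776
```

>>> play_rows --deltas "-2.6 1.7 0 0 0 0 0.27;-2.6 1.7 0 0 0 0 0.27;-2.6 1.7 0 0 0 0 0.27;-2.6 1.7 0 0 0 0 0.27;-2.6 1.7 0 0 0 0 0.27;-2.6 1.7 0 0 0 0 0.27;-2.6 1.7 0 0 0 0 0.27;-2.6 1.7 0 0 0 0 0.27;-2.6 1.7 0 0 0 0 0.27;-2.6 1.7 0 0 0 0 0.27;0 0 0 0 0 0 0.27"

```text
time: 1.85
eef_pos: [0.4289, 0.3298, 0.2748]
tool_rot: [[0.014, 1.0, 0.002], [1.0, -0.014, -0.004], [-0.004, 0.002, -1.0]]
wrist_force: [0.1, -0.6, 0.3]
opening: 0.268
gripper_force: 0.0
```

>>> play_rows --deltas "-2.6 0.4 0 0 0 0 0.27;-2.6 0.4 0 0 0 0 0.27;-2.6 0.4 0 0 0 0 0.27;-2.6 0.4 0 0 0 0 0.27;-2.6 0.4 0 0 0 0 0.27;-2.6 0.4 0 0 0 0 0.27;-2.6 0.4 0 0 0 0 0.27;-2.6 0.4 0 0 0 0 0.27;-2.6 0.4 0 0 0 0 0.27;-2.6 0.4 0 0 0 0 0.27;-2.6 0.4 0 0 0 0 0.27;-2.6 0.4 0 0 0 0 0.27;-2.6 0.4 0 0 0 0 0.27;-2.6 0.4 0 0 0 0 0.27;-2.6 0.4 0 0 0 0 0.27;-2.6 0.4 0 0 0 0 0.27;-2.6 0.4 0 0 0 0 0.27;0 0 0 0 0 0 0.27"

```text
time: 3.35
eef_pos: [0.4913, -0.111, 0.2747]
tool_rot: [[0.011, 1.0, 0.001], [1.0, -0.011, -0.004], [-0.004, 0.001, -1.0]]
wrist_force: [-0.1, -0.7, 0.9]
opening: 0.273
gripper_force: 0.0
```

```bash
python3 -c "
from bench import bot,viewer
import cv2
s=bot.get_state();print(s['time'],s['eef_pos'],s['joint_pos'],s['opening'],s['wrist_force']); print(viewer.camera_params('wrist'))
cv2.imwrite('pics/w1.png',viewer.read_camera('wrist'))"
```

```text
3.35 [ 0.49131575 -0.11102866  0.27467998] [-0.18851212  0.39129718  0.49461723  1.86290457 -0.22193073  0.94024157
  0.39499735] 0.2733095820437555 [-0.09498203 -0.65430521  0.88228353]
{'K': array([[340.61500803,   0.        , 318.83487708],
       [  0.        , 340.61500803, 239.28390755],
       [  0.        ,   0.        ,   1.        ]]), 'k1': -0.04855526651547653, 'R': array([[ 0.9999331 , -0.01146369,  0.00154412],
       [-0.01147838, -0.96685921,  0.25505197],
       [-0.00143089, -0.25505263, -0.96692611]]), 't': array([-0.49284587, -0.14312492,  0.41119669])}
```

View pics/w1.png

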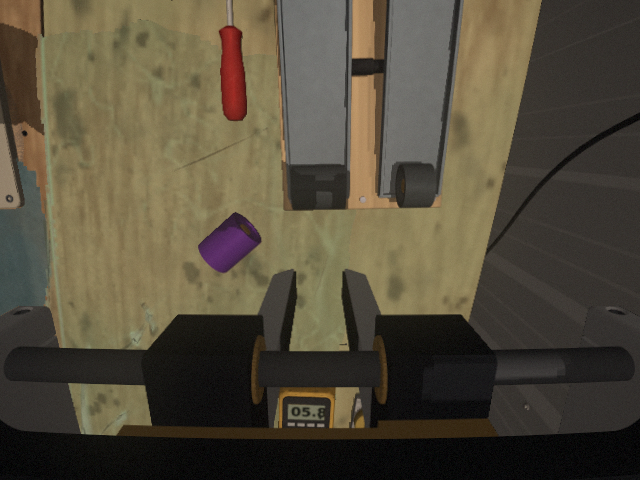

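The wrist view shows the long roller in the left (near) lane at about (319,187), spanning columns 291–348. The base's low edge is at row 209, and the purple decoy at (230,243) is clear of the lane.

Run:
```python
from h import *
np.set_printoptions(precision=4,suppress=True)
P=viewer.camera_params("wrist")
print("roller L/R top",plane("wrist",(291,187),.06,P),plane("wrist",(348,187),.06,P))
print("tri centre",tri(ray("wrist",(319,187),P),ray("top",(314.6,241.6))))
print("base edge",plane("wrist",(285,210),.01,P),plane("wrist",(441,207),.01,P))
print("lane walls z.07 top of image",[plane("wrist",(u,10),.058,P) for u in(280,351)])
print("purple",plane("wrist",(252,238),.04,P),plane("wrist",(222,270),.02,P),)
```

```text
roller L/R top [ 0.4608 -0.075   0.06  ] [ 0.5232 -0.0756  0.06  ]
tri centre [ 0.4922 -0.0802  0.0307]
base edge [ 0.4483 -0.1089  0.01  ] [ 0.6457 -0.1067  0.01  ]
lane walls z.07 top of image [array([0.4544, 0.1006, 0.058 ]), array([0.5249, 0.0999, 0.058 ])]
purple [ 0.4106 -0.1373  0.04  ] [ 0.365  -0.1847  0.02  ]
```

>>> play_rows --deltas "-1.3 0 0 0 0 0 0.27;-1.3 0 1 0 0 0 0.27;0 0 2 0 0 0 0.27;0 0 2 0 0 0 0.27;0 0 2 0 0 0 0.27;0 0 2 0 0 0 0.27;0 0 2 0 0 0 0.27;0 0 2 0 0 0 0.27;0 0 2 0 0 0 0.27;0 0 2 0 0 0 0.27;0 0 2 0 0 0 0.27;0 0 2 0 0 0 0.27;0 0 1 0 0 0 0.27;0 0 0 0 0 0 0.27;0 0 0 0 0 0 0.27"

```text
time: 4.65
eef_pos: [0.4909, -0.1307, 0.0544]
tool_rot: [[0.003, 1.0, -0.001], [1.0, -0.003, 0.001], [0.001, -0.001, -1.0]]
wrist_force: [-0.5, 0.1, 0.1]
opening: 0.269
gripper_force: 0.0
```

>>> play_rows --deltas "0.4 0 0 0 0 0 0.27;0.4 0 0 0 0 0 0.27;0.4 0 0 0 0 0 0.27;0.4 0 0 0 0 0 0.27;0.4 0 0 0 0 0 0.27;0.4 0 -0.07 0 0 0 0.27;0.4 0 -0.07 0 0 0 0.27;0.4 0 -0.07 0 0 0 0.27;0.4 0 -0.07 0 0 0 0.27;0.4 0 -0.07 0 0 0 0.27;0.4 0 -0.07 0 0 0 0.27;0.4 0 -0.07 0 0 0 0.27;0.4 0 -0.07 0 0 0 0.27;0.4 0 -0.07 0 0 0 0.27;0.4 0 -0.07 0 0 0 0.27"

```text
time: 5.9
eef_pos: [0.4913, -0.0711, 0.0615]
tool_rot: [[0.004, 1.0, -0.0], [1.0, -0.004, 0.0], [0.0, -0.0, -1.0]]
wrist_force: [-0.0, -0.9, 0.2]
opening: 0.267
gripper_force: 0.6
```

```bash
python3 -c "
from bench import bot,viewer
import cv2,numpy as np
s=bot.get_state();print(s['time'],s['eef_pos'],s['wrist_force'])
a=viewer.read_camera('wrist'); b=viewer.read_camera('top')[175:285,185:340]
cv2.imwrite('pics/w2.png',np.vstack([a[0:330:1,150:550],cv2.resize(b,(400,270))]))"
```

```text
5.9 [ 0.49125947 -0.07106651  0.06152964] [-0.04792326 -0.87666268  0.21446438]
```

View pics/w2.png

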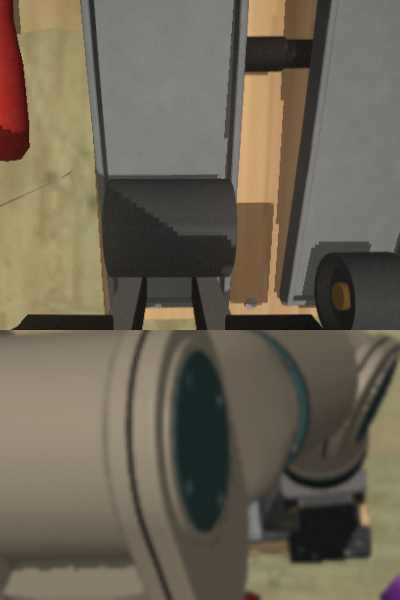

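The roller has left the lip and sits square across the lane, with both fingertips behind it at rows ~275. I'll keep pushing.

>>> play_rows --deltas "0.6 0 -0.1 0 0 0 0.27;0.6 0 -0.1 0 0 0 0.27;0.6 0 -0.1 0 0 0 0.27;0.6 0 -0.1 0 0 0 0.27;0.6 0 -0.1 0 0 0 0.27;0.6 0 -0.1 0 0 0 0.27;0.6 0 -0.1 0 0 0 0.27;0.6 0 -0.1 0 0 0 0.27;0.6 0 -0.1 0 0 0 0.27;0.6 0 -0.1 0 0 0 0.27;0.6 0 -0.1 0 0 0 0.27;0.6 0 -0.1 0 0 0 0.27;0.6 0 -0.1 0 0 0 0.27;0.6 0 -0.1 0 0 0 0.27;0.6 0 -0.1 0 0 0 0.27;0.6 0 -0.1 0 0 0 0.27;0.6 0 -0.1 0 0 0 0.27;0.6 0 -0.1 0 0 0 0.27;0.6 0 -0.1 0 0 0 0.27;0.6 0 -0.1 0 0 0 0.27"

```text
time: 7.67
eef_pos: [0.4917, 0.0491, 0.0816]
tool_rot: [[0.004, 1.0, -0.0], [1.0, -0.004, -0.0], [-0.0, -0.0, -1.0]]
wrist_force: [0.2, -1.3, 0.7]
opening: 0.274
gripper_force: 0.6
```

>>> play_rows --deltas "0.5 0 -0.1 0 0 0 0.27;0.5 0 -0.1 0 0 0 0.27;0.5 0 -0.1 0 0 0 0.27;0.5 0 -0.1 0 0 0 0.27;0.5 0 -0.1 0 0 0 0.27;0.4 0 -0.07 0 0 0 0.27;0.4 0 -0.07 0 0 0 0.27;0.3 0 -0.05 0 0 0 0.27;0.3 0 0 0 0 0 0.27;0.3 0 0 0 0 0 0.27"

```text
time: 8.5
eef_pos: [0.4919, 0.0907, 0.0884]
tool_rot: [[0.004, 1.0, 0.0], [1.0, -0.004, -0.0], [-0.0, 0.0, -1.0]]
wrist_force: [-0.1, -0.8, 0.4]
opening: 0.271
gripper_force: 0.6
```

```bash
python3 -c "
from bench import bot,viewer
import cv2,numpy as np
s=bot.get_state();print(s['time'],s['eef_pos'],s['wrist_force'])
a=viewer.read_camera('wrist'); b=viewer.read_camera('scene')[180:280,210:360]
cv2.imwrite('pics/w3.png',np.vstack([a[0:330:1,150:550],cv2.resize(b,(400,266))]))"
```

```text
8.5 [0.49194399 0.09070199 0.08837833] [-0.09558832 -0.83866942  0.44754872]
```

View pics/w3.png

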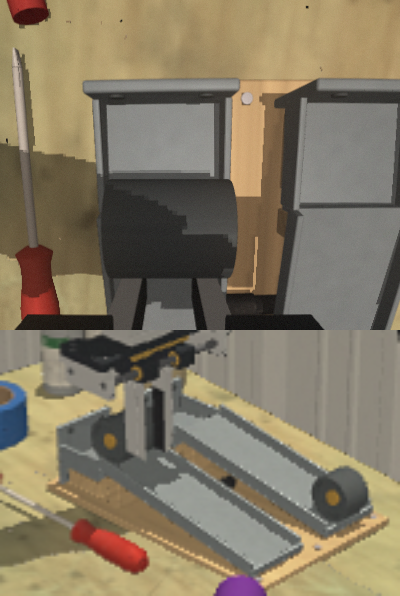

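The roller is square at the crest, with the nest floor visible ahead of it (rows 95–180). I'll ease it over and follow it down.

>>> play_rows --deltas "0.3 0 0 0 0 0 0.27;0.3 0 0 0 0 0 0.27;0.3 0 0 0 0 0 0.27;0.3 0 0 0 0 0 0.27;0.3 0 0 0 0 0 0.27;0.3 0 0 0 0 0 0.27;0.3 0 0.1 0 0 0 0.27;0.3 0 0.1 0 0 0 0.27;0.3 0 0.1 0 0 0 0.27;0.3 0 0.1 0 0 0 0.27;0.3 0 0.1 0 0 0 0.27;0.3 0 0 0 0 0 0.27;0 0 0 0 0 0 0.27;0 0 0 0 0 0 0.27;0 0 0 0 0 0 0.27;0 0 0 0 0 0 0.27"

```text
time: 9.93
eef_pos: [0.4921, 0.1263, 0.0834]
tool_rot: [[0.004, 1.0, 0.0], [1.0, -0.004, -0.0], [-0.0, 0.0, -1.0]]
wrist_force: [-0.4, -0.4, 0.1]
opening: 0.275
gripper_force: 0.0
```

```bash
python3 -c "
from bench import bot,viewer
import cv2,numpy as np
s=bot.get_state();print(s['time'],s['eef_pos'],s['wrist_force'])
a=viewer.read_camera('wrist'); b=viewer.read_camera('scene')[180:280,210:360]
cv2.imwrite('pics/w4.png',np.vstack([a[0:330:1,150:550],cv2.resize(b,(400,266))]))"
```

```text
9.9333 [0.49210778 0.12630041 0.08343365] [-0.36496661 -0.35270292  0.1090003 ]
```

View pics/w4.png

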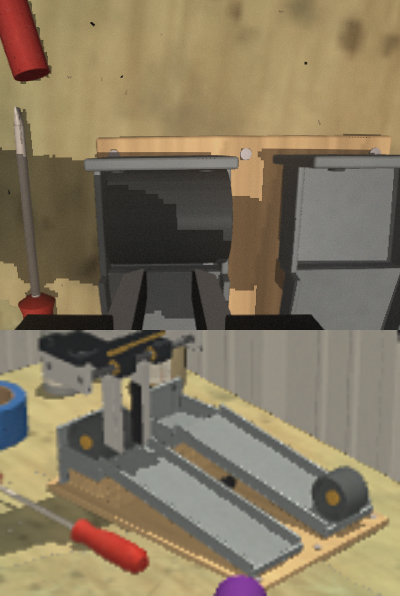

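The roller has dropped into the nest: it lies against the stop plate (wrist rows 170–265) and the fingers are free of it. I'll back off and raise the hand.

>>> play_rows --deltas "-0.5 0 -0.3 0 0 0 0.27;-1 0 -0.6 0 0 0 0.27;-1 0 -1 0 0 0 0.27;-1 0 -2 0 0 0 0.27;-1 0 -2 0 0 0 0.27;-1 0 -2 0 0 0 0.27;-1 0 -2 0 0 0 0.27;-1 0 -2 0 0 0 0.27;-1 0 -2 0 0 0 0.27;-1 0 -1 0 0 0 0.27;0 0 0 0 0 0 0.27;0 0 0 0 0 0 0.27;0 0 0 0 0 0 0.27"

```text
time: 11.12
eef_pos: [0.491, 0.0319, 0.2316]
tool_rot: [[0.004, 1.0, -0.002], [1.0, -0.004, 0.0], [0.0, -0.002, -1.0]]
wrist_force: [0.0, 0.7, 0.1]
opening: 0.271
gripper_force: 0.0
```

```bash
python3 -c "
from bench import bot,viewer
import cv2,numpy as np
s=bot.get_state();print(s['time'],s['eef_pos'],s['wrist_force'])
a=viewer.read_camera('wrist'); b=viewer.read_camera('scene')[180:280,210:360]
cv2.imwrite('pics/w5.png',np.vstack([a[0:330:1,150:550],cv2.resize(b,(400,266))]))"
```

```text
11.1167 [0.49096279 0.03186862 0.23158873] [0.02765505 0.67782862 0.1452476 ]
```

View pics/w5.png

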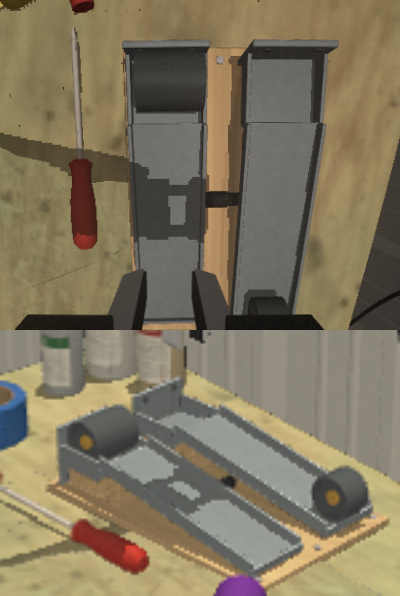

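The long roller rests against the stop at about (168,80), the short one is still at its low end, and the hand is clear.

```bash
python3 -c "
from bench import bot
print(bot.job_done())"
```

```text
the job is handed in; nothing more can be done
None
```

The long roller now rests by itself in the nest against the end stop; the short roller and the things around it look undisturbed in the pictures, the hand is clear, and I handed the job in at about 11 s.

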